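# Make up two polishing kits at the jeweller's bench

### The job

Make up the two polishing kits: the green compound bar, the white wheel and the amber bottle go into the blue-lined wooden tray; the brown compound bar and the black wheel go into the red bin of the carousel. Before anything goes into the red bin, turn the carousel by its black handle until the red bin stands centred at the black pointer, and leave it there. Everything ends flat on the floor of its tray or bin, the bottle standing up (never tip it over), nothing stacked or leaning on a wall.

Things in the scene. Friction and masses are not known exactly. Their poses are not given: they have to be found in the camera images.
- green_bar: bar of green polishing compound with a white paper band round its middle, 70 x 28 x 28 mm (its x, y, z), lying on the bench among the stock; origin at the centre of its underside, x along its length. Loose, about 90 g.
- brown_bar: bar of dark brown polishing compound with a white paper band round its middle, 70 x 28 x 28 mm (its x, y, z), lying on the bench among the stock; origin at the centre of its underside, x along its length. Loose, about 90 g. A blue bar lies there too and belongs to neither kit.
- white_wheel: white rubber polishing wheel lying flat among the stock: a solid disc 46 mm in diameter and 24 mm thick, brass eyelet on top; origin at the centre of its underside, z up along its axis. Loose, about 50 g.
- black_wheel: black rubber polishing wheel lying flat among the stock: a solid disc 46 mm in diameter and 24 mm thick, brass eyelet on top; origin at the centre of its underside, z up along its axis. Loose, about 50 g. A pink one lies there too and belongs to neither kit.
- amber_bottle: small amber glass bottle with a blue cap and a paper label, standing among the stock: round, 30 mm in diameter at the body, 65 mm tall with the cap; origin at the centre of its underside, z up. Loose, about 60 g. The smaller white dropper bottle with a red cap and the brass cup (40 mm wide, 30 mm high) there belong to neither kit. The nine stock pieces stand about 110 mm apart, centre to centre.
- blue_tray: shallow open wooden tray with a blue floor, fixed to the bench: outside 106 (its x) x 186 (its y) x 17 mm high, walls 5 mm thick, floor 5 mm thick, so the walls rise 12 mm above the floor; origin at the centre of its underside. Tray and carousel stand one to the left and one to the right of the stock, either way round.
- carousel_base: fixed grey foot of the carousel. Origin on the bench under the place of the centre of the bin at the pointer; +x runs from there to the carousel's vertical axis, 92 mm away; the pointer, a flat black arrow 12 mm high, lies 76 to 133 mm out along -x, on the robot's side, its tip towards the plate's rim. The turning plate is 330 mm across, top 20 mm above the bench.
- red_bin (a point): red open bin on the carousel's plate (the other two are yellow and white): outside 108 (its x) x 112 (its y) x 16 mm high, walls 4 mm, floor 4 mm, so the inside is 100 x 104 mm, the floor 24 mm and the rim 36 mm above the bench; this point is the centre of its underside (20 mm above the bench), +x towards the carousel's axis 92 mm away.
- carousel_handle (a point): centre of the black bar handle on the carousel's axis, 80 mm above the bench: 56 mm long (its y), 16 mm thick (its x), 30 mm high (65 to 95 mm above the bench), on a 22 mm post, above the bins' rims. Its axes turn with the plate and are those of the red bin: x points from the red bin to the axis.
- carousel (a joint): turn of the carousel in rad, anticlockwise from above positive; 0 when the red bin is centred at the pointer. Starts between 0.7 and 1.45, so it is turned clockwise to 0; free from -0.6 to 2.6. It turns with light friction (about 0.07 N m) and stays where it is left.
Things that resemble listed ones, but are neither listed nor needed, are in the scene too. Of the things like the blue_tray, leave any that is turquoise; of the rest the larger one is meant.

How it is judged:
By the outcome, as a careful person would: the job done as asked, in the order asked, and still so for the second after the job is handed in, with the robot touching nothing.
It also fails if it takes over 141 s, if anything falls off the work surface, if the arm or the gripper's body presses on something with over 40 N, if the wrist force passes 120 N, or if a joint passes its speed limit or range.

### The arm

A 6-joint arm with a two-finger parallel gripper is mounted at the origin on the work surface. World frame = base frame: x ahead of the robot, y to its left, z up, the work surface at z = 0. Lengths are in m, angles in rad, forces in N, time in s.
With the tool pointing down it reaches from about 0.325 to 0.9 m from the base axis. Payload 6.1 kg.
Tool frame: the origin (TCP) lies between the finger pads; the fingertips stand 22 mm ahead of it and the grasp point (between the pads) lies 3 mm ahead of it; z points along the fingers, y is the line along which they close (so a half turn about z gives the same grasp; the last joint's range is limited). The gripper opens to 87 mm and grips with 3 to 60 N. Pads are 19 mm wide; open, the fingers measure 117 mm over their backs; the gripper's body (75 mm by 190 mm) begins 51 mm behind the grasp point.
Start: joints at [-1.319, 0.22, 1.526, -0, 1.395, -0.126], TCP at [0.231, -0.581, 0.245] pointing down, gripper open.
Joint ranges: [-2.98, 2.98], [-0.91, 2.08], [0.09, 2.57], [-1.24, 4.39], [0.2, 2.65], [-2.68, 2.68]. Speed limits (rad/s): [2.57, 2.57, 3.01, 3.14, 3.14, 3.14].

### API

Orientations are given as a rotation vector (axis times angle).
In Python, from station import env, viewer, job, models gives the robot as it stands.
- The arm moves only by the tool apply_moves, never from a script. Its argument "series" is a list of rows, each a list of 5 numbers: the shift along the tool's x, y, z in m, then the turn about the tool's z in rad, then the opening, from 0 (shut) to 1 (fully open). A call has 1 to 5 rows; each row shifts and turns the commanded pose from where the row before left it, along the tool's axes as they then stand; what a row does not reach is not made up. A row lasts 1/8 s, in which the tool goes at most 62.5 mm and 10.7 degrees, less where a joint would pass 70% of its speed; a pose out of reach is approached as far as the arm can. A call is refused whole if a number of a shift passes 0.0625 or a number of a turn 0.188, either way. A call with a gripper value outside its range is refused whole. The fingers move at their own pace and stop on an object; the grip force is fixed at half the most. Time passes only in rows, so rows that do not move let the fingers close. It gives the time, the measured TCP pose, the force, the opening and the grip force at its end, in the units of the state.
- env.observe(): the state, without advancing time (a new reading comes with each control period).
- viewer.camera(name): name is "side" or "top"; returns (picture, depth): 384x512x3 uint8, red, green, blue; 384x512 float32, m along the optical axis (not along the pixel's ray), 0 where there is no reading.
- viewer.camera_info(name): a dict with "fovy" (degrees; the focal length in pixels is half the picture's height over the tangent of half this angle, whatever the lens; pixels are square), "cx", "cy" (the principal point, pixels), "pose" (4x4, takes a point from camera to world coordinates). Camera axes: x right, y down, z forward; pixel columns grow to the right and rows downward; lengths in m; the calibration is good to about 2 mm. A picture is of the moment at which its call begins. camera_info takes no time and is no camera call.
- job.finish_job(): hands the job in; it is judged then, once.
Trained networks look in the newest picture that a camera, given by its name, has taken for a name from the list of things; names that differ only in an ending like _2 or _b are one class to them, and where a whole thing is asked for, a point or a joint stands for the part that bears it (a point fixed in the world has none). Each returns a list of dicts, best first, with "conf" (0 to 1); they miss things now and then, are a little off and sometimes report something else, mostly with a low value. They report only what shows in the picture. A call takes as long as a camera call. They do not tell look-alikes from the thing itself.
- models.spot_in(thing, camera): "position" ([x, y, z] in m, in world coordinates, good to about 4 mm: the middle of the surface that is visible of it).
- models.outline_of(thing, camera): "mask" (384x512 bool, what is visible of it).
The state is a dict: "t": time; "q": joint angles; "joint_velocities": joint speeds; "joint_torque": joint torques, N m; "tcp_pos": TCP position; "tcp_rot": TCP orientation; "force": force on the tool from outside, world axes, zero at the start; "moment": the same for the moment, N m; "gripper_width": opening from 0.0 (shut) to 1.0 (fully open); "gripper_force": force on a finger pad.
Only numpy, scipy, OpenCV 4.12 (cv2) and the standard library are available. Lean on these libraries where they do the work, as an engineer would, in place of code of your own. Each camera call takes 0.05 s, during which the arm holds its last target. There are 200 camera calls.

## Working session

There is one attempt and no reset: what is moved stays moved. The work goes in short steps, Python scripts to look and compute and a tool call to move; the robot and the scene stay as the last step left them, time stands still between calls to the robot, and variables do not carry over. Pictures are saved under pics/ and viewed, at most 14 in all, crops included, and the job is handed in when it is done.

Besides the shell and the picture viewer there is one more tool, called after "Emit:" in YAML: its name, and indented under it one key for each argument. apply_moves: Moves the arm, as the interface text tells. Its arguments: {"type":"object","properties":{"series":{"type":"array","items":{"type":"array","items":{"type":"number"}}}},"required":["series"]}

```bash
ls; mkdir -p pics; cat > h.py <<'E'
import numpy as np, cv2
from station import env, viewer, job, models
def cam(n):
    p,d=viewer.camera(n); return p,d
def K(n):
    i=viewer.camera_info(n); f=192/np.tan(np.radians(i['fovy'])/2); return f,i['cx'],i['cy'],np.array(i['pose'])
def cloud(n,d):
    f,cx,cy,T=K(n); v,u=np.mgrid[:384,:512]
    P=np.stack([(u-cx)/f*d,(v-cy)/f*d,d],-1)
    return P@T[:3,:3].T+T[:3,3]
def save(p,n,box=None,s=1):
    if box: x0,y0,x1,y1=box; p=p[y0:y1,x0:x1]
    cv2.imwrite('pics/'+n,cv2.resize(p[:,:,::-1],None,fx=s,fy=s,interpolation=cv2.INTER_CUBIC))
E
python3 - <<'E'
from h import *
for n in ('top','side'):
    p,d=cam(n); np.savez(f'{n}0.npz',p=p,d=d); save(p,n+'0.png',s=1.5); print(n,viewer.camera_info(n))
print(env.observe())
E
```

```text
pics
top {'fovy': 54.62512654691366, 'cx': 253.99313915796202, 'cy': 196.43879384374122, 'pose': array([[-0.01607428, -0.9902617 ,  0.1382873 ,  0.36208814],
       [-0.99985999,  0.01656291,  0.00238333,  0.02643669],
       [-0.00465056, -0.13822962, -0.99038929,  1.14116228],
       [ 0.        ,  0.        ,  0.        ,  1.        ]])}
side {'fovy': 53.121165568257545, 'cx': 250.62064669567908, 'cy': 193.30157126090694, 'pose': array([[-0.85002112, -0.38538711,  0.35908338,  0.10003959],
       [-0.52653494,  0.64106668, -0.55838558,  0.64912411],
       [-0.01500179, -0.66370949, -0.74784   ,  0.9082835 ],
       [ 0.        ,  0.        ,  0.        ,  1.        ]])}
{'t': 0.1, 'q': array([-1.31910107e+00,  2.21131379e-01,  1.52748133e+00,  4.81450025e-07,
        1.39471599e+00, -1.26103387e-01]), 'joint_velocities': array([ 7.05006274e-04, -1.29192331e-03, -1.86540293e-03,  1.27338134e-03,
        5.95065551e-04,  1.65233445e-05]), 'joint_torque': array([ 4.67830632e-04, -4.95948136e+01, -3.88518620e+01,  7.00469851e-02,
        5.15034457e-02, -3.90946138e-05]), 'tcp_pos': array([ 0.23041179, -0.58042146,  0.2435646 ]), 'tcp_rot': array([-3.08400666e+00, -5.89596221e-01,  1.70293359e-04]), 'force': array([ 0.39082151, -0.05431315, -0.51327859]), 'moment': array([ 0.02506662, -0.05081927,  0.02345621]), 'gripper_force': 0.0, 'gripper_width': 0.9996594749839303}
```

View pics/top0.png

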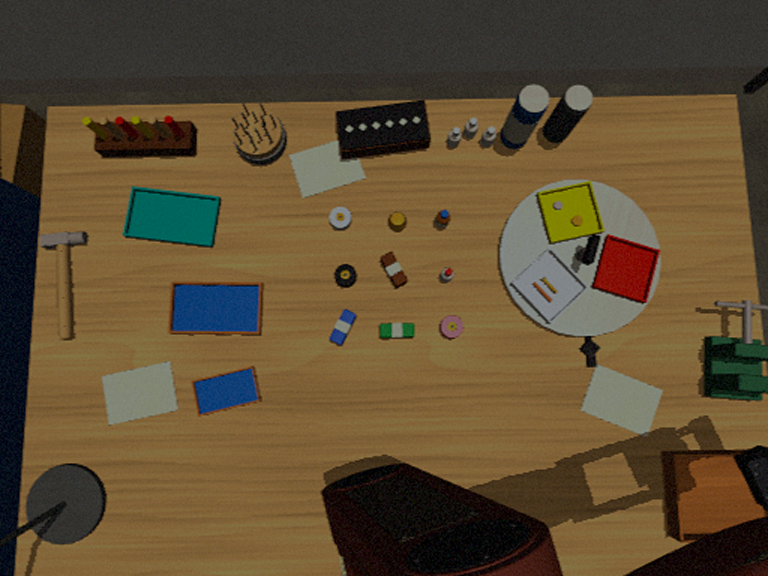

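View pics/side0.png

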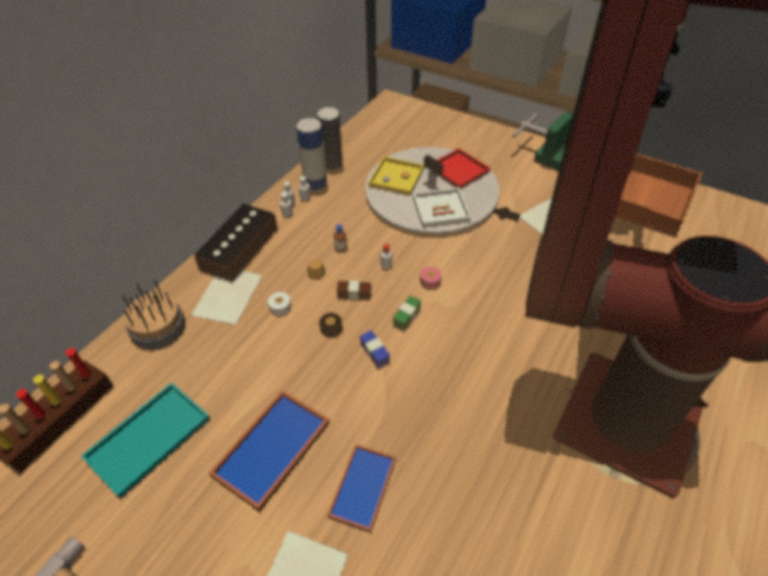

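The top view shows, at 1.5x pixels:
- **Stock:** green bar (397,330), brown bar (393,270), white wheel (340,217), black wheel (345,275) and amber bottle with blue cap (443,217). The pieces to leave are the blue bar (342,327), pink wheel (452,327), dropper (447,273) and brass cup (397,220).
- **Trays:** larger blue tray (217,308), smaller blue tray (227,390), turquoise tray (172,216).
- **Carousel:** axis near (580,258), red bin (626,268), pointer (590,350).

The larger blue tray fits the description.

```bash
cat > meas.py <<'E'
from h import *
def run(names,cams=('top','side')):
    for n in cams:
        p,d=cam(n); C=cloud(n,d)
        for th in names:
            for r in models.outline_of(th,n)[:3]:
                m=r['mask']&(d>0)
                if m.sum()<15: continue
                v,u=np.nonzero(m); Q=C[m]; zt=np.percentile(Q[:,2],90)
                t=Q[Q[:,2]>zt-.008]
                (cx,cy),(w,h),a=cv2.minAreaRect((t[:,:2]*1000).astype(np.float32))
                if w<h: w,h,a=h,w,a+90
                print(n,th,'%.2f'%r['conf'],'px',int(u.mean()),int(v.mean()),'ztop %.3f'%zt,'rect %.0f %.0f | %.0f x %.0f ang %.0f'%(cx,cy,w,h,(a+90)%180-90),'mean',(t.mean(0)*1000).round(0),'col',p[m].mean(0).astype(int))
E
python3 - <<'E'
from meas import *
run(['green_bar','white_wheel','amber_bottle','blue_tray','red_bin','carousel_handle','carousel_base'])
p,_=cam('top'); save(p,'crop1.png',(90,120,460,260),2.1)
E
```

```text
top green_bar 0.65 px 264 219 ztop 0.031 rect 447 0 | 66 x 28 ang 89 mean [447.  -0.  28.] col [ 57 105  63]
top green_bar 0.35 px 294 146 ztop 0.065 rect 674 -97 | 15 x 14 ang 14 mean [674. -97.  65.] col [56 45 39]
top white_wheel 0.57 px 226 145 ztop 0.027 rect 681 112 | 43 x 41 ang 6 mean [681. 112.  24.] col [119 118 110]
top amber_bottle 0.67 px 294 145 ztop 0.066 rect 674 -97 | 13 x 13 ang 63 mean [673. -97.  65.] col [50 41 39]
top amber_bottle 0.54 px 385 171 ztop 0.033 rect 598 -381 | 305 x 293 ang -89 mean [ 592. -377.   34.] col [120 105  81]
top amber_bottle 0.38 px 264 219 ztop 0.031 rect 447 0 | 66 x 28 ang 89 mean [447.  -1.  28.] col [ 58 106  64]
top blue_tray 0.97 px 142 205 ztop 0.016 rect 499 369 | 188 x 105 ang 89 mean [499. 369.  14.] col [34 60 96]
top blue_tray 0.83 px 149 260 ztop 0.010 rect 332 345 | 129 x 72 ang -77 mean [332. 347.   6.] col [ 32  61 102]
top red_bin 0.63 px 385 171 ztop 0.033 rect 596 -374 | 316 x 305 ang 84 mean [ 592. -377.   33.] col [120 104  81]
top carousel_handle 0.70 px 385 171 ztop 0.033 rect 598 -380 | 302 x 293 ang -88 mean [ 5
[... 501 characters left out ...]
 blue_tray 0.94 px 240 325 ztop 0.010 rect 331 346 | 127 x 73 ang -77 mean [330. 348.   5.] col [ 81  94 138]
side blue_tray 0.89 px 96 292 ztop 0.015 rect 693 466 | 186 x 111 ang 82 mean [691. 470.  13.] col [ 48 129 115]
side blue_tray 0.71 px 179 299 ztop 0.015 rect 499 369 | 187 x 109 ang 88 mean [497. 375.  13.] col [ 75  87 128]
side red_bin 0.95 px 287 126 ztop 0.033 rect 586 -388 | 303 x 268 ang -18 mean [ 585. -363.   38.] col [171 144 114]
side carousel_handle 0.70 px 287 126 ztop 0.033 rect 583 -362 | 302 x 267 ang 41 mean [ 586. -360.   38.] col [170 143 114]
side carousel_base 0.56 px 289 126 ztop 0.033 rect 586 -389 | 304 x 269 ang -18 mean [ 586. -365.   37.] col [167 141 111]
```

View pics/crop1.png

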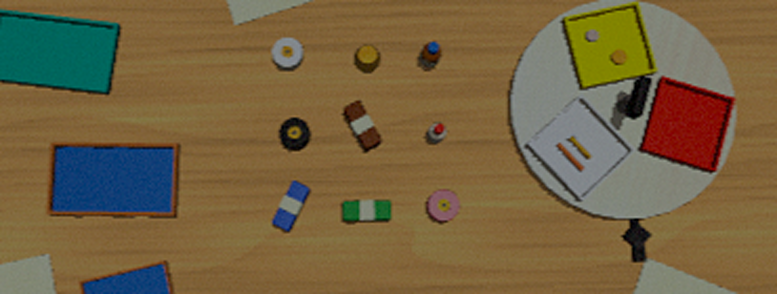

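The crop confirms the identities: brown bar (362,126), black wheel (294,133), amber bottle (430,52), red bin (686,124), pointer (636,240). The larger blue tray is (114,180). The turquoise tray and the smaller blue tray (127,280) are excluded.

```bash
cat > local.py <<'E'
from h import *
def fit(C,m,nm):
    t=C[m][:,:3]
    if len(t)<8: print(nm,len(t)); return
    (cx,cy),(w,h),a=cv2.minAreaRect((t[:,:2]*1000).astype(np.float32))
    if w<h: w,h,a=h,w,a+90
    print(nm,len(t),'rect %.0f %.0f | %.0f x %.0f ang %.0f'%(cx,cy,w,h,(a+90)%180-90),'mean',(t.mean(0)*1000).round(0))
def near(C,xy,r,z0,z1): return (np.hypot(C[...,0]-xy[0],C[...,1]-xy[1])<r)&(C[...,2]>z0)&(C[...,2]<z1)
E
python3 - <<'E'
from local import *
for n in ('top','side'):
    z=np.load(n+'0.npz'); p,d=z['p'].astype(int),z['d']; C=cloud(n,d); ok=d>0
    for nm,xy,z0,z1 in (('green',(.447,0),.02,.04),('brown',(.573,.007),.02,.04),('black',(.565,.105),.016,.04),('white',(.681,.113),.016,.04),('amber',(.674,-.097),.05,.08),('amberbody',(.674,-.097),.005,.05),('pink',(.45,-.11),.016,.04)):
        fit(C,near(C,xy,.05,z0,z1)&ok,n+' '+nm)
    R,G,B=p[...,0],p[...,1],p[...,2]
    cz=near(C,(.6,-.38),.2,.0,.2)&ok
    fit(C,cz&(C[...,2]>.075),n+' handle')
    fit(C,cz&(C[...,2]>.01)&(C[...,2]<.05)&(R>2.2*G)&(R>2.2*B)&(R>40),n+' redbin')
    fit(C,cz&(C[...,2]>.012)&(C[...,2]<.05)&(np.hypot(C[...,0]-.6,C[...,1]+.38)<.18),n+' plate')
    dark=(p.max(-1)<(45 if n=='top' else 60))
    fit(C,ok&near(C,(.40,-.39),.05,.004,.02)&dark,n+' pointer')
    # plate circle lsq on boundary
    m=(ok&(C[...,2]>.014)&(C[...,2]<.045)&near(C,(.6,-.38),.185,0,.1)).astype(np.uint8)
    k=max(cv2.findContours(m,0,cv2.CHAIN_APPROX_NONE)[0],key=cv2.contourArea)[:,0]
    q=C[k[:,1],k[:,0]]; q=q[abs(q[:,2]-.02)<.006]
    s=np.linalg.lstsq(np.c_[2*q[:,:2],np.ones(len(q))],(q[:,:2]**2).sum(1),rcond=None)[0]
    print(n,'circle',s[:2],np.sqrt(s[2]+s[0]**2+s[1]**2),len(q))
E
```

```text
top green 220 rect 447 0 | 66 x 27 ang 89 mean [447.  -1.  28.]
top brown 209 rect 571 5 | 69 x 29 ang 28 mean [571.   5.  28.]
top black 179 rect 561 105 | 43 x 43 ang 85 mean [560. 104.  24.]
top white 172 rect 682 114 | 44 x 44 ang 37 mean [681. 113.  24.]
top amber 26 rect 674 -97 | 15 x 13 ang -27 mean [673. -97.  63.]
top amberbody 86 rect 671 -109 | 68 x 67 ang -84 mean [669. -97.  31.]
top pink 181 rect 452 -110 | 45 x 43 ang -65 mean [ 452. -109.   24.]
top handle 146 rect 592 -377 | 56 x 17 ang -19 mean [ 591. -374.   92.]
top redbin 1322 rect 566 -417 | 228 x 132 ang 86 mean [ 564. -467.   26.]
top plate 8630 rect 593 -377 | 328 x 326 ang -65 mean [ 589. -375.   23.]
top pointer 140 rect 400 -390 | 59 x 32 ang 17 mean [ 399. -388.   11.]
top circle [ 0.59222156 -0.3764523 ] 0.16279029740638334 296
side green 185 rect 445 1 | 72 x 28 ang -89 mean [445.   3.  26.]
side brown 180 rect 571 6 | 70 x 30 ang 27 mean [569.   7.  26.]
side black 162 rect 560 104 | 45 x 45 ang -40 mean [559. 106.  22.]
side white 149 rect 681 114 | 45 x 43 ang -69 mean [680. 115.  22.]
side amber 23 rect 672 -96 | 15 x 12 ang 88 mean [672. -95.  60.]
side amberbody 102 rect 670 -90 | 30 x 18 ang 23 mean [669. -90.  29.]
side pink 135 rect 451 -108 | 46 x 43 ang -14 mean [ 451. -107.   22.]
side handle 98 rect 593 -375 | 58 x 22 ang -21 mean [ 589. -372.   87.]
side redbin 451 rect 561 -462 | 114 x 114 ang -17 mean [ 558. -473.   24.]
side plate 3905 rect 593 -369 | 332 x 315 ang -15 mean [ 582. -359.   22.]
side pointer 25 rect 392 -383 | 38 x 19 ang -7 mean [ 396. -384.    9.]
side circle [ 0.59108887 -0.37487179] 0.1622125308584214 188
```

```bash
cat > go.py <<'E'
import sys
from h import *
from scipy.spatial.transform import Rotation as Rn
def state():
    s=env.observe(); R=Rn.from_rotvec(s['tcp_rot']).as_matrix(); return s,R,np.degrees(np.arctan2(R[1,0],R[0,0]))
def go(x=None,y=None,z=None,psi=None):
    """turn first, then shift along the tool axes after the turn"""
    s,R,p=state(); t=np.array(s['tcp_pos']); g=np.array([a if a is not None else b for a,b in zip((x,y,z),t)])
    psi=p if psi is None else psi
    a=np.radians(psi); d=g-t
    print('t %.1f tcp'%s['t'],t.round(4),'psi %.1f tilt %.2f'%(p,np.degrees(np.arccos(-R[2,2]))),'w %.3f gf %.1f'%(s['gripper_width'],s['gripper_force']),'F',s['force'].round(1))
    print('  turn %.3f'%np.radians(p-psi),' shift x %.4f y %.4f z %.4f'%(np.cos(a)*d[0]+np.sin(a)*d[1],np.sin(a)*d[0]-np.cos(a)*d[1],-d[2]), 'q6 %.2f'%s['q'][5])
E
python3 - <<'E'
from local import *; from go import go
z=np.load('top0.npz'); p,d=z['p'].astype(int),z['d']; C=cloud('top',d); A=np.array([.592,-.376])
f,cx,cy,T=K('top')
m=(p.max(-1)<45)&near(C,(.40,-.39),.05,.005,.02)&(d>0)
Q=C[m][:,:2]; r=np.hypot(*(Q-A).T); th=np.degrees(np.arctan2(*(A-Q).T[::-1]))
for a,b in ((.16,.18),(.18,.19),(.19,.2),(.2,.215),(.215,.23)):
    k=(r>a)&(r<b); print(a,k.sum(), th[k].mean().round(1) if k.any() else '', (th[k].min().round(1),th[k].max().round(1)) if k.any() else '')
z=np.load('side0.npz'); 
# tray angle / handle angle from top
C2=C; 
h=near(C,A,.05,.08,.11)&(d>0); fit(C,h,'handle')
X=C[h][:,:2]; w,V=np.linalg.eigh(np.cov(X.T)); print('handle dir',np.degrees(np.arctan2(V[1,1],V[0,1])),X.mean(0))
b=(p[...,2]>1.3*p[...,0])&(p[...,2]>1.2*p[...,1])&near(C,(.499,.369),.13,-.01,.02)&(d>0)&(C[...,0]>.43)
fit(C,b,'trayfloor'); X=C[b][:,:2]; w,V=np.linalg.eigh(np.cov(X.T)); print(np.degrees(np.arctan2(V[1,1],V[0,1])),X.mean(0))
go(.592,-.376,.2,160)
save(z['p'] if 0 else np.load('top0.npz')['p'],'crop2.png',(325,110,450,255),4)
E
```

```text
0.16 29 3.8 (np.float64(0.4), np.float64(6.3))
0.18 33 3.7 (np.float64(-1.2), np.float64(8.7))
0.19 31 3.2 (np.float64(-1.1), np.float64(8.6))
0.2 30 3.6 (np.float64(1.6), np.float64(6.0))
0.215 17 3.4 (np.float64(1.5), np.float64(5.4))
handle 134 rect 592 -377 | 56 x 17 ang -19 mean [ 591. -375.   93.]
handle dir 161.89969920538803 [ 0.59103115 -0.3748177 ]
trayfloor 1735 rect 500 369 | 177 x 94 ang 89 mean [500. 370.   6.]
89.03624362584743 [0.49976549 0.37020514]
t 0.9 tcp [ 0.2305 -0.5809  0.2446] psi 21.6 tilt 0.00 w 0.998 gf 0.0 F [0.6 0.4 0.5]
  turn -2.415  shift x -0.2696 y 0.3162 z 0.0446 q6 -0.13
```

View pics/crop2.png

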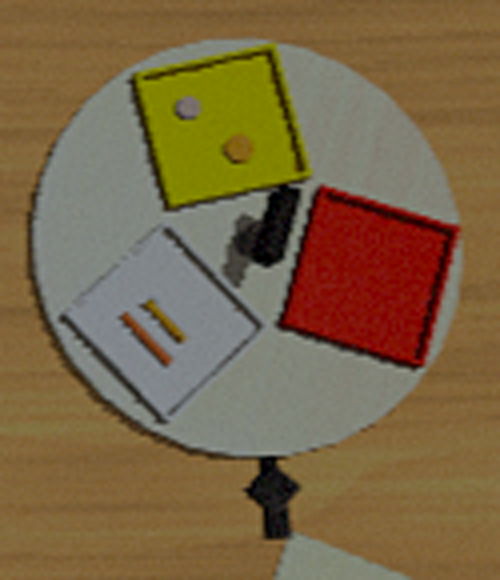

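The crop shows the handle at (275,225), the red bin at (372,277) and the pointer at (272,490). The bin must turn about 68° clockwise.

Emit:
apply_moves:
  series:
    - [0, 0, 0, -0.175, 1]
    - [0, 0, 0, -0.175, 1]
    - [0, 0, 0, -0.175, 1]
    - [0, 0, 0, -0.175, 1]
    - [0, 0, 0, -0.175, 1]

```text
t: 1.58
tcp_pos: [0.2305, -0.5809, 0.2445]
tcp_rot: [2.54, 1.849, -0.0]
force: [0.3, 0.8, -0.5]
gripper_width: 1.0
gripper_force: 0.0
```

Emit:
apply_moves:
  series:
    - [0, 0, 0, -0.175, 0.7]
    - [0, 0, 0, -0.175, 0.7]
    - [0, 0, 0, -0.175, 0.7]
    - [0, 0, 0, -0.175, 0.7]
    - [0, 0, 0, -0.175, 0.7]

```text
t: 2.2
tcp_pos: [0.2306, -0.5809, 0.2445]
tcp_rot: [1.517, 2.751, 0.0]
force: [0.9, 0.6, -0.2]
gripper_width: 0.703
gripper_force: 0.0
```

Emit:
apply_moves:
  series:
    - [0, 0, 0, -0.175, 0.7]
    - [0, 0, 0, -0.175, 0.7]
    - [0, 0, 0, -0.175, 0.7]
    - [0, 0, 0, -0.166, 0.7]
    - [0, 0, 0, 0, 0.7]

```text
t: 2.82
tcp_pos: [0.2305, -0.581, 0.2446]
tcp_rot: [0.507, 3.1, -0.0]
force: [-1.2, 0.8, 0.1]
gripper_width: 0.695
gripper_force: 0.0
```

```bash
python3 -c "
from go import *; go(.592,-.376,.15,161.5)"
```

```text
t 2.8 tcp [ 0.2305 -0.581   0.2446] psi 161.4 tilt 0.01 w 0.695 gf 0.0 F [-1.2  0.8  0.1]
  turn -0.001  shift x -0.2777 y 0.3091 z 0.0946 q6 -2.57
```

Emit:
apply_moves:
  series:
    - [-0.028, 0.031, 0, 0, 0.7]
    - [-0.028, 0.031, 0, 0, 0.7]
    - [-0.028, 0.031, 0, 0, 0.7]
    - [-0.028, 0.031, 0, 0, 0.7]
    - [-0.028, 0.031, 0, 0, 0.7]

```text
t: 3.45
tcp_pos: [0.4136, -0.4776, 0.2446]
tcp_rot: [0.511, 3.099, -0.0]
force: [0.2, -0.7, 0.0]
gripper_width: 0.699
gripper_force: 0.0
```

Emit:
apply_moves:
  series:
    - [-0.028, 0.031, 0.01, 0, 0.7]
    - [-0.028, 0.031, 0.02, 0, 0.7]
    - [-0.028, 0.031, 0.02, 0, 0.7]
    - [-0.028, 0.031, 0.02, 0, 0.7]
    - [-0.026, 0.03, 0.02, 0, 0.7]

```text
t: 4.08
tcp_pos: [0.5934, -0.3753, 0.1539]
tcp_rot: [0.511, 3.1, -0.0]
force: [-0.4, 0.0, 0.1]
gripper_width: 0.702
gripper_force: 0.0
```

```bash
python3 -c "
from go import *; go(.592,-.376,.091,161.5)"
```

```text
t 4.1 tcp [ 0.5934 -0.3753  0.1539] psi 161.3 tilt 0.02 w 0.702 gf 0.0 F [-0.4  0.   0.1]
  turn -0.004  shift x 0.0011 y -0.0012 z 0.0629 q6 -1.92
```

Emit:
apply_moves:
  series:
    - [0.001, -0.001, 0.031, -0.004, 0.7]
    - [0, 0, 0.031, 0, 0.7]
    - [0, 0, 0, 0, 0]
    - [0, 0, 0, 0, 0]
    - [0, 0, 0, 0, 0]

```text
t: 4.7
tcp_pos: [0.592, -0.3777, 0.095]
tcp_rot: [0.5, 3.098, -0.003]
force: [-0.3, 0.4, -0.6]
gripper_width: 0.443
gripper_force: 0.0
```

Emit:
apply_moves:
  series:
    - [0, 0, 0, 0, 0]
    - [0, 0, 0, 0, 0]

```text
t: 4.95
tcp_pos: [0.5911, -0.3775, 0.0935]
tcp_rot: [0.499, 3.101, -0.003]
force: [-5.8, -15.3, -0.2]
gripper_width: 0.214
gripper_force: 8.9
```

```bash
python3 -c "
from go import *; go(.592,-.376,.091,161.5-67.9)"
```

```text
t 5.0 tcp [ 0.5911 -0.3775  0.0935] psi 161.7 tilt 0.12 w 0.214 gf 8.9 F [ -5.8 -15.3  -0.2]
  turn 1.189  shift x 0.0015 y 0.0010 z 0.0025 q6 -1.93
```

Emit:
apply_moves:
  series:
    - [0, 0.001, 0, 0, 0]
    - [0, 0, 0, 0, 0]

```text
t: 5.2
tcp_pos: [0.5907, -0.3789, 0.0935]
tcp_rot: [0.5, 3.1, -0.008]
force: [-2.6, -9.0, -0.0]
gripper_width: 0.183
gripper_force: 30.0
```

Emit:
apply_moves:
  series:
    - [0, -0.002, 0, 0, 0]
    - [0, 0, 0, 0.06, 0]
    - [0, 0, 0, 0.11, 0]
    - [0, 0, 0, 0.11, 0]
    - [0, 0, 0, 0.11, 0]

```text
t: 5.82
tcp_pos: [0.5909, -0.3784, 0.0935]
tcp_rot: [1.095, 2.943, -0.002]
force: [-0.3, -1.8, 2.7]
gripper_width: 0.178
gripper_force: 30.0
```

```bash
python3 -c "
from go import *; go(psi=161.5-67.9)"
```

```text
t 5.8 tcp [ 0.5909 -0.3784  0.0935] psi 139.2 tilt 0.11 w 0.178 gf 30.0 F [-0.3 -1.8  2.7]
  turn 0.796  shift x 0.0000 y 0.0000 z -0.0000 q6 -1.54
```

Emit:
apply_moves:
  series:
    - [0, 0, 0, 0.13, 0]
    - [0, 0, 0, 0.13, 0]
    - [0, 0, 0, 0.13, 0]
    - [0, 0, 0, 0.13, 0]
    - [0, 0, 0, 0.13, 0]

```text
t: 6.45
tcp_pos: [0.5918, -0.3779, 0.0935]
tcp_rot: [1.977, 2.438, 0.001]
force: [3.1, -1.1, 0.0]
gripper_width: 0.18
gripper_force: 30.0
```

Emit:
apply_moves:
  series:
    - [0, 0, 0, 0.09, 0]
    - [0, 0, 0, 0.05, 0]
    - [0, 0, 0, 0, 0]
    - [0, 0, 0, 0, 0]

```text
t: 6.95
tcp_pos: [0.592, -0.3779, 0.0935]
tcp_rot: [2.136, 2.299, 0.002]
force: [5.7, -1.5, -0.0]
gripper_width: 0.185
gripper_force: 30.0
```

```bash
python3 - <<'E'
from local import *; from go import go
go(psi=93.6)
p,d=cam('top'); C=cloud('top',d).astype(float); p=p.astype(int); R,G,B=p[...,0],p[...,1],p[...,2]
m=(R>2.2*G)&(R>2.2*B)&(R>40)&near(C,(.5,-.38),.09,.01,.05)&(d>0); fit(C,m,'red')
save(p.astype(np.uint8),'t2.png',(325,110,450,255),4)
E
```

```text
t 7.0 tcp [ 0.592  -0.3779  0.0935] psi 94.2 tilt 0.19 w 0.185 gf 30.0 F [ 5.7 -1.5 -0. ]
  turn 0.011  shift x 0.0000 y 0.0000 z -0.0000 q6 -0.75
red 189 rect 523 -351 | 57 x 52 ang 3 mean [ 531. -345.   27.]
```

View pics/t2.png

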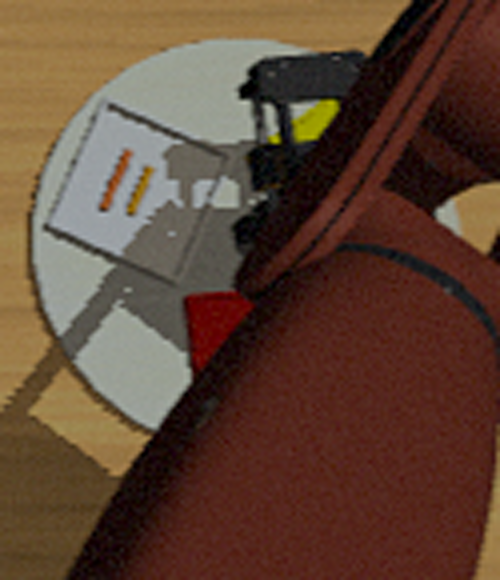

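Emit:
apply_moves:
  series:
    - [0, 0, 0, 0.011, 0]
    - [0, 0, 0, 0, 0]
    - [0, 0, 0, 0, 0.6]
    - [0, 0, 0, 0, 0.6]
    - [0, 0, 0, 0, 0.6]

```text
t: 7.62
tcp_pos: [0.5902, -0.3774, 0.0921]
tcp_rot: [-2.152, -2.288, 0.0]
force: [0.5, -0.4, -0.2]
gripper_width: 0.433
gripper_force: 0.0
```

Emit:
apply_moves:
  series:
    - [0, 0, -0.03, 0, 0.6]
    - [0, 0, -0.05, 0, 0.6]
    - [0.048, 0, -0.02, 0, 0.6]
    - [0.048, 0, 0, 0, 0.6]
    - [0.048, 0, 0, 0, 0.6]

```text
t: 8.25
tcp_pos: [0.5816, -0.2327, 0.193]
tcp_rot: [2.153, 2.287, 0.001]
force: [-0.1, -0.4, -0.4]
gripper_width: 0.598
gripper_force: 0.0
```

Emit:
apply_moves:
  series:
    - [0.048, 0, 0, 0, 0.6]
    - [0.048, 0, 0, 0, 0.6]
    - [0.048, 0, 0, 0, 0.6]
    - [0.048, 0, 0, 0, 0.6]
    - [0.048, 0, 0, 0, 0.6]

```text
t: 8.88
tcp_pos: [0.5667, 0.0072, 0.1925]
tcp_rot: [-2.153, -2.288, 0.0]
force: [0.0, 0.1, 0.7]
gripper_width: 0.601
gripper_force: 0.0
```

Emit:
apply_moves:
  series:
    - [0, 0, 0, 0.165, 0.6]
    - [0, 0, 0, 0.165, 0.6]
    - [0, 0, 0, 0.165, 0.6]
    - [0, 0, 0, 0.165, 0.6]
    - [0, 0, 0, 0.165, 0.6]

```text
t: 9.5
tcp_pos: [0.5669, 0.0057, 0.1924]
tcp_rot: [-2.892, -1.225, 0.001]
force: [0.5, 0.4, 0.6]
gripper_width: 0.598
gripper_force: 0.0
```

Emit:
apply_moves:
  series:
    - [0, 0, 0, 0.165, 0.6]
    - [0, 0, 0, 0.165, 0.6]
    - [0, 0, 0, 0, 0.6]

```text
t: 9.88
tcp_pos: [0.567, 0.0056, 0.1924]
tcp_rot: [-3.052, -0.744, 0.001]
force: [0.2, -0.5, -0.1]
gripper_width: 0.595
gripper_force: 0.0
```

```bash
cat > red.py <<'E'
from local import *; from go import go
def red():
  for n in ('top','side'):
    p,d=cam(n); C=cloud(n,d); p=p.astype(int); R,G,B=p[...,0],p[...,1],p[...,2]
    m=(R>2.2*G)&(R>2.2*B)&(R>40)&near(C,(.5,-.38),.09,.01,.05)&(d>0); fit(C,m,n+' red')
    fit(C,near(C,(.592,-.377),.05,.08,.11)&(d>0),n+' handle')
    fit(C,near(C,(.571,.006),.05,.02,.035)&(d>0),n+' brown')
  save(cam('top')[0],'red.png',(325,110,450,255),4)
E
python3 - <<'E'
from red import *
go(.571,.006,.15,27.5); red()
E
```

```text
t 9.9 tcp [0.567  0.0056 0.1924] psi 27.4 tilt 0.03 w 0.595 gf 0.0 F [ 0.2 -0.5 -0.1]
  turn -0.002  shift x 0.0037 y 0.0015 z 0.0424 q6 0.96
top red 1346 rect 501 -386 | 122 x 108 ang -86 mean [ 501. -385.   26.]
top handle 127 rect 592 -376 | 56 x 17 ang -87 mean [ 591. -375.   93.]
top brown 117 rect 562 -0 | 50 x 28 ang 26 mean [557.  -3.  28.]
side red 566 rect 499 -382 | 116 x 106 ang -86 mean [ 500. -387.   24.]
side handle 68 rect 590 -374 | 56 x 17 ang -86 mean [ 589. -373.   90.]
side brown 178 rect 570 6 | 70 x 32 ang 24 mean [569.   7.  26.]
```

View pics/red.png

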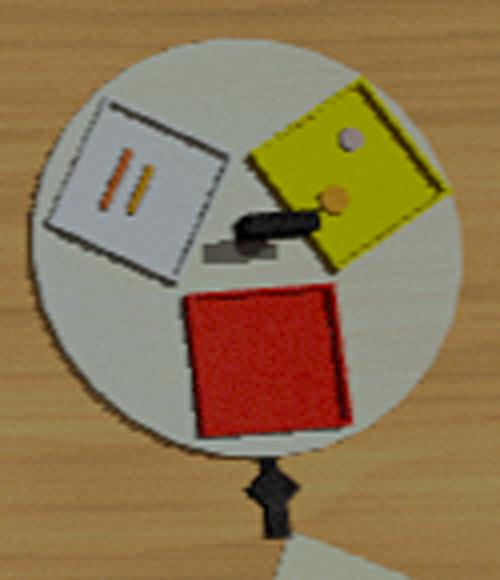

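The red bin is now centred at the pointer: bin (268,360), pointer (272,490). Next is the brown bar.

Emit:
apply_moves:
  series:
    - [0.003, 0.002, 0.05, 0, 0.6]
    - [0, 0, 0.05, 0, 0.6]
    - [0, 0, 0.04, 0, 0.6]
    - [0, 0, 0.017, 0, 0.6]
    - [0, 0, 0, 0, 0.6]

```text
t: 10.65
tcp_pos: [0.5702, 0.0053, 0.0348]
tcp_rot: [-3.052, -0.743, 0.003]
force: [-0.1, -0.4, -0.3]
gripper_width: 0.599
gripper_force: 0.0
```

Emit:
apply_moves:
  series:
    - [0, 0, 0, 0, 0]
    - [0, 0, 0, 0, 0]
    - [0, 0, 0, 0, 0]
    - [0, 0, 0, 0, 0]

```text
t: 11.15
tcp_pos: [0.5718, 0.005, 0.0368]
tcp_rot: [3.052, 0.742, 0.003]
force: [-0.2, -1.2, 5.6]
gripper_width: 0.318
gripper_force: 30.0
```

Emit:
apply_moves:
  series:
    - [0, 0, -0.01, 0, 0]
    - [0, 0, -0.01, 0, 0]
    - [0, 0, 0, 0, 0]

```text
t: 11.52
tcp_pos: [0.5717, 0.0052, 0.0568]
tcp_rot: [3.052, 0.742, 0.003]
force: [0.7, 0.3, -1.4]
gripper_width: 0.317
gripper_force: 30.0
```

```bash
python3 - <<'E'
from local import *; from go import go
go(psi=93.6)
p,d=cam('side'); C=cloud('side',d); fit(C,near(C,(.571,.006),.045,.005,.06)&(d>0)&(p[...,0]>30),'s')
save(p,'grasp1.png',(190,140,310,240),5)
E
```

```text
t 11.5 tcp [0.5717 0.0052 0.0568] psi 27.3 tilt 0.12 w 0.317 gf 30.0 F [ 0.7  0.3 -1.4]
  turn -1.157  shift x 0.0000 y 0.0000 z -0.0000 q6 0.97
s 36 rect 542 -2 | 35 x 21 ang 76 mean [540.  -2.  40.]
```

View pics/grasp1.png

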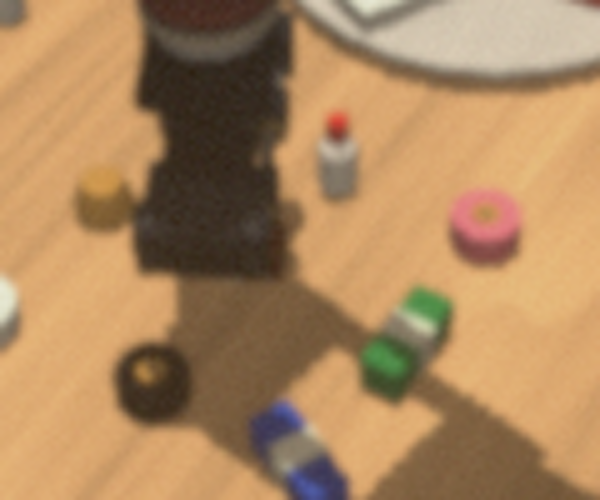

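The brown bar is held: the opening is 27.6 mm, and the bench where it lay is empty. I carry it to the bin.

Emit:
apply_moves:
  series:
    - [0, 0, -0.045, 0, 0]
    - [0, 0, -0.045, 0, 0]
    - [0, 0, -0.03, -0.165, 0]
    - [0, 0, 0, -0.165, 0]
    - [0, 0, 0, -0.165, 0]

```text
t: 12.2
tcp_pos: [0.5708, 0.0053, 0.1758]
tcp_rot: [2.774, 1.475, 0.001]
force: [-0.2, -0.7, -1.3]
gripper_width: 0.318
gripper_force: 30.0
```

Emit:
apply_moves:
  series:
    - [0, 0, 0, -0.165, 0]
    - [0, 0, 0, -0.165, 0]
    - [0, 0, 0, -0.165, 0]
    - [0, 0, 0, -0.167, 0]
    - [-0.0425, -0.0137, 0, 0, 0]

```text
t: 12.82
tcp_pos: [0.5598, -0.0364, 0.175]
tcp_rot: [-2.143, -2.296, -0.001]
force: [1.0, 0.0, -1.4]
gripper_width: 0.316
gripper_force: 30.0
```

Emit:
apply_moves:
  series:
    - [-0.0425, -0.0137, 0, 0, 0]
    - [-0.0425, -0.0137, 0, 0, 0]
    - [-0.0425, -0.0137, 0, 0, 0]
    - [-0.0425, -0.0137, 0, 0, 0]
    - [-0.0425, -0.0137, 0, 0, 0]

```text
t: 13.45
tcp_pos: [0.504, -0.2556, 0.1751]
tcp_rot: [-2.15, -2.29, -0.0]
force: [0.4, -0.1, -1.0]
gripper_width: 0.318
gripper_force: 30.0
```

Emit:
apply_moves:
  series:
    - [-0.0425, -0.0137, 0, 0, 0]
    - [-0.0425, -0.0137, 0, 0, 0]
    - [-0.0425, -0.0137, 0, 0, 0]
    - [0, 0, 0, 0, 0]

```text
t: 13.95
tcp_pos: [0.4704, -0.387, 0.175]
tcp_rot: [-2.155, -2.286, 0.001]
force: [0.5, -0.4, -1.7]
gripper_width: 0.316
gripper_force: 30.0
```

```bash
python3 -c "
from go import *; go(.4732,-.3844,.0615,93.6)"
```

```text
t 13.9 tcp [ 0.4704 -0.387   0.175 ] psi 93.4 tilt 0.04 w 0.316 gf 30.0 F [ 0.5 -0.4 -1.7]
  turn -0.004  shift x 0.0024 y 0.0029 z 0.1135 q6 -0.88
```

Emit:
apply_moves:
  series:
    - [0.0024, 0.0029, 0.045, -0.004, 0]
    - [0, 0, 0.045, 0, 0]
    - [0, 0, 0.015, 0, 0]
    - [0, 0, 0.007, 0, 0]
    - [0, 0, 0, 0, 0]

```text
t: 14.58
tcp_pos: [0.4753, -0.3821, 0.0646]
tcp_rot: [2.144, 2.294, -0.0]
force: [0.8, -0.3, -1.4]
gripper_width: 0.315
gripper_force: 30.0
```

```bash
python3 -c "
from go import *; go(.4732,-.3844,.0608,93.6)"
```

```text
t 14.6 tcp [ 0.4753 -0.3821  0.0646] psi 93.9 tilt 0.09 w 0.315 gf 30.0 F [ 0.8 -0.3 -1.4]
  turn 0.004  shift x -0.0022 y -0.0022 z 0.0038 q6 -0.87
```

Emit:
apply_moves:
  series:
    - [-0.001, -0.001, 0.003, 0, 0]
    - [0, 0, 0.001, 0, 0]
    - [0, 0, 0, 0, 0.45]
    - [0, 0, 0, 0, 0.45]
    - [0, 0, -0.01, 0, 0.45]

```text
t: 15.2
tcp_pos: [0.4731, -0.3822, 0.069]
tcp_rot: [-2.144, -2.293, -0.0]
force: [-0.5, -0.2, -0.1]
gripper_width: 0.436
gripper_force: 0.0
```

Emit:
apply_moves:
  series:
    - [0, 0, -0.05, 0, 0.75]
    - [0, 0, -0.05, 0, 0.75]
    - [0, 0, 0, 0, 0.75]

```text
t: 15.58
tcp_pos: [0.4762, -0.3853, 0.1762]
tcp_rot: [2.138, 2.287, -0.001]
force: [-0.7, -0.1, -0.7]
gripper_width: 0.695
gripper_force: 0.0
```

```bash
python3 -c "
from go import *; go(.5605,.1045,.15,93.6)"
```

```text
t 15.6 tcp [ 0.4762 -0.3853  0.1762] psi 93.8 tilt 0.62 w 0.695 gf 0.0 F [-0.7 -0.1 -0.7]
  turn 0.004  shift x 0.4836 y 0.1148 z 0.0262 q6 -0.88
```

Emit:
apply_moves:
  series:
    - [0.0484, 0.0115, 0, 0, 0.75]
    - [0.0484, 0.0115, 0, 0, 0.75]
    - [0.0484, 0.0115, 0, 0, 0.75]
    - [0.0484, 0.0115, 0, 0, 0.75]
    - [0.0484, 0.0115, 0, 0, 0.75]

```text
t: 16.2
tcp_pos: [0.5144, -0.1357, 0.169]
tcp_rot: [-2.145, -2.294, 0.0]
force: [1.4, -0.8, 0.3]
gripper_width: 0.751
gripper_force: 0.0
```

Emit:
apply_moves:
  series:
    - [0.0484, 0.0115, 0, 0, 0.75]
    - [0.0484, 0.0115, 0, 0, 0.75]
    - [0.0484, 0.0115, 0, 0, 0.75]
    - [0.0484, 0.0115, 0, 0, 0.75]
    - [0.0484, 0.0115, 0, 0, 0.75]

```text
t: 16.82
tcp_pos: [0.5556, 0.1095, 0.169]
tcp_rot: [-2.145, -2.294, 0.001]
force: [0.2, -0.2, 0.5]
gripper_width: 0.751
gripper_force: 0.0
```

Emit:
apply_moves:
  series:
    - [0, 0, 0.05, 0, 0.75]
    - [0, 0, 0, 0, 0.75]

```text
t: 17.08
tcp_pos: [0.5518, 0.1083, 0.115]
tcp_rot: [-2.139, -2.291, 0.012]
force: [-0.9, -0.5, -1.3]
gripper_width: 0.748
gripper_force: 0.0
```

```bash
python3 -c "
from go import *
for i in range(3):
  go(.5605,.1045,.024,93.6); cam('top')
from red import *; red()"
```

```text
t 17.1 tcp [0.5518 0.1083 0.115 ] psi 93.9 tilt 0.58 w 0.748 gf 0.0 F [-0.9 -0.5 -1.3]
  turn 0.006  shift x -0.0043 y 0.0085 z 0.0910 q6 -0.01
t 17.1 tcp [0.5537 0.1078 0.1175] psi 93.9 tilt 0.33 w 0.745 gf 0.0 F [0.2 0.3 1. ]
  turn 0.005  shift x -0.0037 y 0.0065 z 0.0935 q6 -0.01
t 17.2 tcp [0.5554 0.1075 0.1194] psi 93.8 tilt 0.11 w 0.750 gf 0.0 F [ 0.2 -0.2  0.3]
  turn 0.004  shift x -0.0034 y 0.0049 z 0.0954 q6 -0.01
top red 1122 rect 501 -387 | 122 x 108 ang -87 mean [ 506. -384.   27.]
top handle 128 rect 592 -377 | 56 x 16 ang -87 mean [ 591. -375.   93.]
top brown 0
side red 420 rect 498 -381 | 115 x 106 ang -87 mean [ 508. -381.   25.]
side handle 30 rect 585 -364 | 35 x 11 ang 69 mean [ 588. -358.   88.]
side brown 0
```

View pics/red.png

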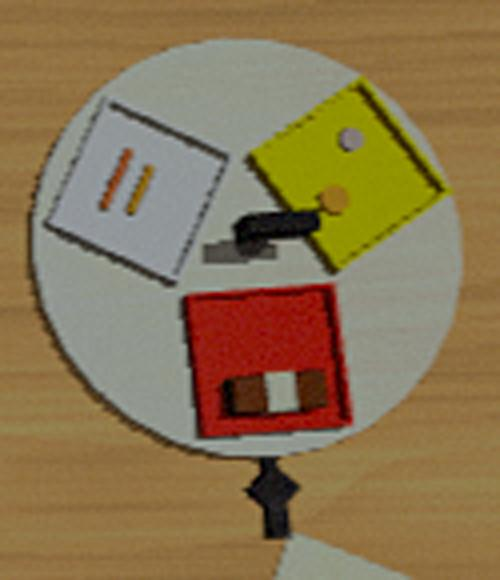

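The brown bar lies flat in the red bin at (275,393), with the bin still at the pointer. Next is the black wheel.

Emit:
apply_moves:
  series:
    - [-0.003, 0.0045, 0.045, 0, 0.75]
    - [0, 0, 0.035, 0, 0.75]
    - [0, 0, 0.014, 0, 0.75]
    - [0, 0, 0, 0, 0.75]
    - [0, 0, 0, 0, 0.75]

```text
t: 18.0
tcp_pos: [0.5622, 0.1052, 0.0274]
tcp_rot: [2.145, 2.293, 0.003]
force: [-0.5, 0.9, -1.1]
gripper_width: 0.749
gripper_force: 0.0
```

Emit:
apply_moves:
  series:
    - [0, 0, 0, 0, 0]
    - [0, 0, 0, 0, 0]
    - [0, 0, 0, 0, 0]
    - [0, 0, 0, 0, 0]

```text
t: 18.5
tcp_pos: [0.5611, 0.1052, 0.0261]
tcp_rot: [2.145, 2.294, 0.001]
force: [-1.8, -0.6, 5.6]
gripper_width: 0.523
gripper_force: 30.0
```

```bash
python3 -c "
from go import *; go(.5605,.1045,.024,93.6)"
```

```text
t 18.5 tcp [0.5611 0.1052 0.0261] psi 93.8 tilt 0.04 w 0.523 gf 30.0 F [-1.8 -0.6  5.6]
  turn 0.004  shift x -0.0007 y -0.0006 z 0.0021 q6 -0.02
```

Emit:
apply_moves:
  series:
    - [0, 0, -0.045, 0, 0]
    - [0, 0, -0.05, 0, 0]
    - [0, 0, -0.05, 0.175, 0]
    - [0, 0, 0, 0.175, 0]
    - [0, 0, 0, 0.175, 0]

```text
t: 19.12
tcp_pos: [0.561, 0.1052, 0.1714]
tcp_rot: [2.672, 1.651, 0.002]
force: [0.3, -0.6, -1.3]
gripper_width: 0.521
gripper_force: 30.0
```

Emit:
apply_moves:
  series:
    - [0, 0, 0, 0.175, 0]
    - [0, 0, 0, 0.175, 0]
    - [0, 0, 0, 0.175, 0]
    - [0, 0, 0, 0.175, 0]
    - [0, 0, 0, 0.175, 0]

```text
t: 19.75
tcp_pos: [0.5603, 0.1052, 0.1701]
tcp_rot: [-3.12, -0.364, 0.001]
force: [0.6, -0.0, -0.8]
gripper_width: 0.523
gripper_force: 30.0
```

Emit:
apply_moves:
  series:
    - [0, 0, 0, 0.175, 0]
    - [-0.007, 0.048, 0, 0, 0]
    - [-0.007, 0.048, 0, 0, 0]
    - [-0.007, 0.048, 0, 0, 0]
    - [-0.007, 0.048, 0, 0, 0]

```text
t: 20.38
tcp_pos: [0.5442, -0.0896, 0.1702]
tcp_rot: [-3.14, -0.099, 0.001]
force: [0.5, -1.0, -0.7]
gripper_width: 0.521
gripper_force: 30.0
```

Emit:
apply_moves:
  series:
    - [-0.007, 0.048, 0, 0, 0]
    - [-0.007, 0.048, 0, 0, 0]
    - [-0.007, 0.048, 0, 0, 0]
    - [-0.007, 0.048, 0, 0, 0]
    - [-0.007, 0.048, 0, 0, 0]

```text
t: 21.0
tcp_pos: [0.5244, -0.3313, 0.1701]
tcp_rot: [-3.14, -0.098, 0.001]
force: [1.3, -1.1, -0.6]
gripper_width: 0.522
gripper_force: 30.0
```

Emit:
apply_moves:
  series:
    - [-0.007, 0.051, 0, 0, 0]
    - [0, 0, 0, 0, 0]
    - [0, 0, 0, 0, 0]

```text
t: 21.38
tcp_pos: [0.5207, -0.3807, 0.1698]
tcp_rot: [-3.139, -0.098, 0.001]
force: [-0.3, 0.1, -0.5]
gripper_width: 0.522
gripper_force: 30.0
```

```bash
python3 -c "
from go import *; go(.5221,-.3813,.051,3.6)"
```

```text
t 21.4 tcp [ 0.5207 -0.3807  0.1698] psi 3.6 tilt 0.10 w 0.522 gf 30.0 F [-0.3  0.1 -0.5]
  turn -0.001  shift x 0.0013 y 0.0007 z 0.1188 q6 0.75
```

Emit:
apply_moves:
  series:
    - [0.001, 0, 0.045, 0, 0]
    - [0, 0, 0.045, 0, 0]
    - [0, 0, 0.015, 0, 0]
    - [0, 0, 0.01, 0, 0]
    - [0, 0, 0, 0, 0]

```text
t: 22.0
tcp_pos: [0.5227, -0.3812, 0.0564]
tcp_rot: [3.139, 0.099, 0.001]
force: [0.4, 0.3, -0.3]
gripper_width: 0.523
gripper_force: 30.0
```

Emit:
apply_moves:
  series:
    - [0, 0, 0.002, 0, 0]
    - [0, 0, 0, 0, 0]

```text
t: 22.25
tcp_pos: [0.5227, -0.3818, 0.0548]
tcp_rot: [3.139, 0.098, 0.002]
force: [0.5, -0.1, -1.0]
gripper_width: 0.52
gripper_force: 30.0
```

```bash
python3 -c "
from go import *; go(.5221,-.3813,.051,3.6)"
```

```text
t 22.2 tcp [ 0.5227 -0.3818  0.0548] psi 3.6 tilt 0.11 w 0.520 gf 30.0 F [ 0.5 -0.1 -1. ]
  turn -0.000  shift x -0.0006 y -0.0005 z 0.0038 q6 0.76
```

Emit:
apply_moves:
  series:
    - [0, 0, 0.003, 0, 0]
    - [0, 0, 0.001, 0, 0]
    - [0, 0, 0, 0, 0.66]
    - [0, 0, 0, 0, 0.66]
    - [0, 0, -0.01, 0, 0.66]

```text
t: 22.88
tcp_pos: [0.5214, -0.3806, 0.0587]
tcp_rot: [-3.138, -0.099, 0.003]
force: [0.0, -0.1, 0.1]
gripper_width: 0.653
gripper_force: 0.0
```

Emit:
apply_moves:
  series:
    - [0, 0, -0.05, 0, 0.6]
    - [0, 0, -0.05, 0, 0.6]
    - [0, 0, 0, 0, 0.6]
    - [0, 0, 0, 0, 0.6]

```text
t: 23.38
tcp_pos: [0.522, -0.3811, 0.1598]
tcp_rot: [3.14, 0.099, 0.0]
force: [-0.2, -0.1, -0.0]
gripper_width: 0.605
gripper_force: 0.0
```

```bash
python3 -c "
from go import *; go(.446,.0005,.12,3.6)"
```

```text
t 23.4 tcp [ 0.522  -0.3811  0.1598] psi 3.6 tilt 0.02 w 0.605 gf 0.0 F [-0.2 -0.1 -0. ]
  turn -0.000  shift x -0.0519 y -0.3857 z 0.0398 q6 0.76
```

Emit:
apply_moves:
  series:
    - [-0.0065, -0.048, 0, 0, 0.6]
    - [-0.0065, -0.048, 0, 0, 0.6]
    - [-0.0065, -0.048, 0, 0, 0.6]
    - [-0.0065, -0.048, 0, 0, 0.6]
    - [-0.0065, -0.048, 0, 0, 0.6]

```text
t: 24.0
tcp_pos: [0.4728, -0.1416, 0.1575]
tcp_rot: [-3.138, -0.098, 0.005]
force: [1.0, -0.1, 1.0]
gripper_width: 0.602
gripper_force: 0.0
```

Emit:
apply_moves:
  series:
    - [-0.0065, -0.048, 0, 0, 0.6]
    - [-0.0065, -0.048, 0, 0, 0.6]
    - [-0.0065, -0.05, 0, 0, 0.6]
    - [0, 0, 0.02, -0.168, 0.6]
    - [0, 0, 0.02, -0.168, 0.6]

```text
t: 24.62
tcp_pos: [0.4446, 0.0019, 0.1176]
tcp_rot: [-3.076, -0.634, 0.004]
force: [-0.1, -0.1, -0.6]
gripper_width: 0.6
gripper_force: 0.0
```

Emit:
apply_moves:
  series:
    - [0, 0, 0, -0.168, 0.6]
    - [0, 0, 0, -0.168, 0.6]
    - [0, 0, 0, -0.168, 0.6]
    - [0, 0, 0, -0.168, 0.6]
    - [0, 0, 0, -0.168, 0.6]

```text
t: 25.25
tcp_pos: [0.4444, 0.0011, 0.1177]
tcp_rot: [-2.551, -1.829, 0.004]
force: [0.2, -0.8, -0.3]
gripper_width: 0.601
gripper_force: 0.0
```

Emit:
apply_moves:
  series:
    - [0, 0, 0, -0.168, 0.6]
    - [0, 0, 0, -0.168, 0.6]
    - [0, 0, 0, 0, 0.6]
    - [0, 0, 0, 0, 0.6]

```text
t: 25.75
tcp_pos: [0.4453, 0.0009, 0.1187]
tcp_rot: [-2.22, -2.221, 0.002]
force: [0.3, 0.6, -0.1]
gripper_width: 0.6
gripper_force: 0.0
```

```bash
python3 -c "
from red import *; go(.446,.0005,.026,90); red()"
```

```text
t 25.8 tcp [0.4453 0.0009 0.1187] psi 90.0 tilt 0.11 w 0.600 gf 0.0 F [ 0.3  0.6 -0.1]
  turn 0.001  shift x -0.0004 y 0.0007 z 0.0927 q6 -0.18
top red 921 rect 501 -386 | 122 x 108 ang -86 mean [ 503. -384.   28.]
top handle 128 rect 592 -376 | 56 x 17 ang -87 mean [ 591. -375.   93.]
top brown 0
side red 340 rect 499 -382 | 116 x 107 ang -85 mean [ 502. -373.   28.]
side handle 0
side brown 0
```

View pics/red.png

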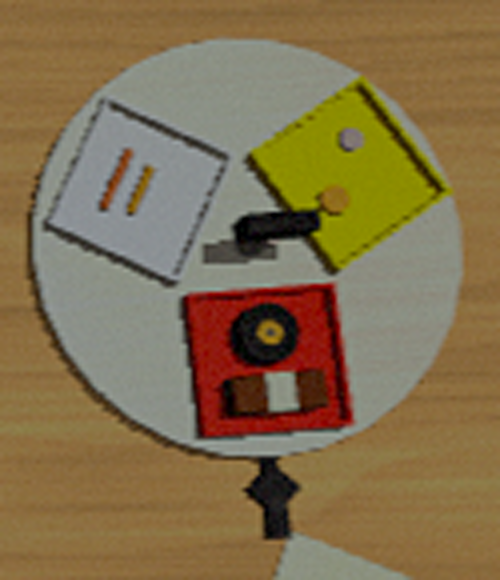

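Both pieces lie flat in the red bin: wheel (268,333), bar (275,393). Next is the green bar.

Emit:
apply_moves:
  series:
    - [0, 0.0005, 0.045, 0, 0.6]
    - [0, 0, 0.035, 0, 0.6]
    - [0, 0, 0.012, 0, 0.6]
    - [0, 0, 0, 0, 0.6]
    - [0, 0, 0, 0, 0]

```text
t: 26.52
tcp_pos: [0.4478, 0.0006, 0.0289]
tcp_rot: [2.216, 2.224, 0.002]
force: [0.5, -0.4, 0.2]
gripper_width: 0.549
gripper_force: 0.0
```

Emit:
apply_moves:
  series:
    - [0, 0, 0, 0, 0]
    - [0, 0, 0, 0, 0]
    - [0, 0, 0, 0, 0]
    - [0, 0, 0, 0, 0]

```text
t: 27.02
tcp_pos: [0.4471, 0.0007, 0.0283]
tcp_rot: [2.216, 2.225, 0.001]
force: [-1.9, -0.7, 6.9]
gripper_width: 0.324
gripper_force: 30.0
```

Emit:
apply_moves:
  series:
    - [0, 0, -0.045, 0, 0]
    - [0, 0, -0.05, 0, 0]
    - [0, 0, -0.03, -0.1726, 0]
    - [0, 0, 0, -0.1726, 0]
    - [0, 0, 0, -0.1726, 0]

```text
t: 27.65
tcp_pos: [0.4466, 0.0008, 0.153]
tcp_rot: [1.565, 2.723, 0.001]
force: [-0.0, 0.0, -0.7]
gripper_width: 0.324
gripper_force: 30.0
```

Emit:
apply_moves:
  series:
    - [0, 0, 0, -0.1726, 0]
    - [0, 0, 0, -0.1726, 0]
    - [0, 0, 0, -0.1726, 0]
    - [0, 0, 0, -0.1726, 0]
    - [0, 0, 0, -0.1726, 0]

```text
t: 28.28
tcp_pos: [0.4461, 0.0008, 0.1522]
tcp_rot: [-0.283, -3.128, -0.0]
force: [-0.7, -0.3, 0.1]
gripper_width: 0.319
gripper_force: 30.0
```

Emit:
apply_moves:
  series:
    - [0, 0, 0, -0.1726, 0]
    - [-0.0059, 0.046, 0, 0, 0]
    - [-0.0059, 0.046, 0, 0, 0]
    - [-0.0059, 0.046, 0, 0, 0]
    - [-0.0059, 0.046, 0, 0, 0]

```text
t: 28.9
tcp_pos: [0.4724, 0.1859, 0.1523]
tcp_rot: [-0.021, -3.141, 0.0]
force: [0.6, 0.5, -0.2]
gripper_width: 0.317
gripper_force: 30.0
```

Emit:
apply_moves:
  series:
    - [-0.0059, 0.046, 0, 0, 0]
    - [-0.0059, 0.046, 0, 0, 0]
    - [-0.0059, 0.046, 0, 0, 0]
    - [-0.0059, 0.046, 0, 0, 0]
    - [0, 0, 0, 0, 0]

```text
t: 29.52
tcp_pos: [0.4981, 0.3707, 0.1518]
tcp_rot: [-0.016, -3.141, -0.001]
force: [-0.3, -1.2, -1.7]
gripper_width: 0.317
gripper_force: 30.0
```

Emit:
apply_moves:
  series:
    - [0, 0, 0, 0, 0]

```text
t: 29.65
tcp_pos: [0.498, 0.3675, 0.1517]
tcp_rot: [-0.02, -3.14, 0.002]
force: [-0.1, -0.1, -2.0]
gripper_width: 0.319
gripper_force: 30.0
```

```bash
python3 -c "
from go import *; go(.4995,.369,.032,179)"
```

```text
t 29.6 tcp [0.498  0.3675 0.1517] psi 179.3 tilt 0.11 w 0.319 gf 30.0 F [-0.1 -0.1 -2. ]
  turn 0.005  shift x -0.0015 y 0.0015 z 0.1197 q6 -1.05
```

Emit:
apply_moves:
  series:
    - [-0.0015, 0.0015, 0.045, 0.005, 0]
    - [0, 0, 0.045, 0, 0]
    - [0, 0, 0.015, 0, 0]
    - [0, 0, 0.01, 0, 0]
    - [0, 0, 0, 0, 0]

```text
t: 30.28
tcp_pos: [0.5008, 0.3695, 0.0383]
tcp_rot: [0.03, 3.141, 0.001]
force: [0.2, -0.6, -0.8]
gripper_width: 0.319
gripper_force: 30.0
```

Emit:
apply_moves:
  series:
    - [0, 0, 0.0015, 0, 0]
    - [0, 0, 0, 0, 0]

```text
t: 30.52
tcp_pos: [0.5009, 0.37, 0.0373]
tcp_rot: [0.029, 3.14, 0.002]
force: [1.4, -0.4, -0.5]
gripper_width: 0.315
gripper_force: 30.0
```

```bash
python3 -c "
from go import *; go(.4995,.369,.034,179)"
```

```text
t 30.5 tcp [0.5009 0.37   0.0373] psi 179.0 tilt 0.12 w 0.315 gf 30.0 F [ 1.4 -0.4 -0.5]
  turn -0.001  shift x 0.0014 y -0.0011 z 0.0033 q6 -1.04
```

Emit:
apply_moves:
  series:
    - [0, 0, 0.003, 0, 0]
    - [0, 0, 0.0005, 0, 0]
    - [0, 0, 0, 0, 0.5]
    - [0, 0, 0, 0, 0.5]
    - [0, 0, -0.01, 0, 0.5]

```text
t: 31.15
tcp_pos: [0.4992, 0.369, 0.0417]
tcp_rot: [-0.029, -3.139, 0.002]
force: [0.0, -0.2, 0.1]
gripper_width: 0.486
gripper_force: 0.0
```

Emit:
apply_moves:
  series:
    - [0, 0, -0.045, 0, 0.75]
    - [0, 0, -0.05, 0.1726, 0.75]
    - [0, 0, 0, 0.1726, 0.75]
    - [0, 0, 0, 0.1726, 0.75]
    - [0, 0, 0, 0.1726, 0.75]

```text
t: 31.78
tcp_pos: [0.5003, 0.3697, 0.1385]
tcp_rot: [1.098, 2.943, 0.001]
force: [0.3, -0.1, -0.2]
gripper_width: 0.749
gripper_force: 0.0
```

Emit:
apply_moves:
  series:
    - [0, 0, 0, 0.1726, 0.75]
    - [0, 0, 0, 0.1726, 0.75]
    - [0, 0, 0, 0.1726, 0.75]
    - [0, 0, 0, 0.1726, 0.75]
    - [0, 0, 0, 0.1726, 0.75]

```text
t: 32.4
tcp_pos: [0.5002, 0.3697, 0.1382]
tcp_rot: [2.229, 2.214, 0.001]
force: [0.3, 0.5, 0.2]
gripper_width: 0.747
gripper_force: 0.0
```

Emit:
apply_moves:
  series:
    - [0, 0, 0, 0, 0.75]
    - [0, 0, 0, 0, 0.75]

```text
t: 32.65
tcp_pos: [0.5002, 0.3696, 0.1379]
tcp_rot: [2.219, 2.224, 0.0]
force: [-0.8, 0.5, 0.0]
gripper_width: 0.753
gripper_force: 0.0
```

```bash
python3 -c "
from go import *; go(.6815,.1135,.12,89)"
```

```text
t 32.6 tcp [0.5002 0.3696 0.1379] psi 90.1 tilt 0.02 w 0.753 gf 0.0 F [-0.8  0.5  0. ]
  turn 0.020  shift x -0.2529 y 0.1858 z 0.0179 q6 0.51
```

Emit:
apply_moves:
  series:
    - [0, 0, 0, 0.02, 0.75]
    - [-0.036, 0.0265, 0, 0, 0.75]
    - [-0.036, 0.0265, 0, 0, 0.75]
    - [-0.036, 0.0265, 0, 0, 0.75]
    - [-0.036, 0.0265, 0, 0, 0.75]

```text
t: 33.28
tcp_pos: [0.6038, 0.2222, 0.1376]
tcp_rot: [2.244, 2.199, 0.0]
force: [-0.2, -0.1, 0.4]
gripper_width: 0.752
gripper_force: 0.0
```

Emit:
apply_moves:
  series:
    - [-0.036, 0.0265, 0, 0, 0.75]
    - [-0.036, 0.0265, 0, 0, 0.75]
    - [-0.037, 0.0265, 0, 0, 0.75]
    - [0, 0, 0, 0, 0.75]
    - [0, 0, 0, 0, 0.75]

```text
t: 33.9
tcp_pos: [0.6799, 0.1129, 0.1372]
tcp_rot: [-2.244, -2.197, 0.001]
force: [-1.3, 0.8, -0.3]
gripper_width: 0.75
gripper_force: 0.0
```

```bash
python3 -c "
from local import *
from go import *; go(.6815,.1135,.025,89)
p,d=cam('top'); C=cloud('top',d); fit(C,near(C,(.5,.369),.05,.024,.05)&(d>0),'green'); save(p,'tray.png',(90,150,200,240),5)"
```

```text
t 33.9 tcp [0.6799 0.1129 0.1372] psi 88.8 tilt 0.06 w 0.750 gf 0.0 F [-1.3  0.8 -0.3]
  turn -0.004  shift x 0.0007 y 0.0016 z 0.1122 q6 0.07
green 226 rect 503 371 | 67 x 28 ang -1 mean [502. 370.  33.]
```

View pics/tray.png

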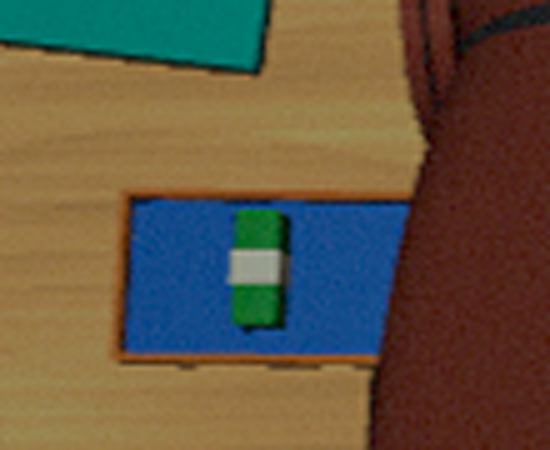

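The green bar lies flat in the tray at (259,268), with its top at 33 mm. Next is the white wheel.

Emit:
apply_moves:
  series:
    - [0.0005, 0.001, 0.045, 0, 0.75]
    - [0, 0, 0.045, 0, 0.75]
    - [0, 0, 0.022, 0, 0.75]
    - [0, 0, 0, 0, 0.75]
    - [0, 0, 0, 0, 0]

```text
t: 34.58
tcp_pos: [0.6818, 0.114, 0.0265]
tcp_rot: [2.243, 2.198, 0.002]
force: [-0.9, -1.2, 0.5]
gripper_width: 0.7
gripper_force: 0.0
```

Emit:
apply_moves:
  series:
    - [0, 0, 0, 0, 0]
    - [0, 0, 0, 0, 0]
    - [0, 0, 0, 0, 0]
    - [0, 0, 0, 0, 0]

```text
t: 35.08
tcp_pos: [0.6817, 0.1134, 0.0262]
tcp_rot: [2.244, 2.198, 0.001]
force: [-1.0, 1.1, 4.0]
gripper_width: 0.516
gripper_force: 30.0
```

Emit:
apply_moves:
  series:
    - [0, 0, -0.045, 0, 0]
    - [0, 0, -0.045, 0, 0]
    - [0.0385, -0.0234, -0.02, 0, 0]
    - [0.0385, -0.0234, 0, 0, 0]
    - [0.0385, -0.0234, 0, 0, 0]

```text
t: 35.7
tcp_pos: [0.6128, 0.2309, 0.1356]
tcp_rot: [2.245, 2.197, 0.0]
force: [0.7, -0.0, 0.4]
gripper_width: 0.522
gripper_force: 30.0
```

Emit:
apply_moves:
  series:
    - [0.0385, -0.0234, 0, 0, 0]
    - [0.0385, -0.0234, 0, 0, 0]
    - [0.0385, -0.0234, 0, 0, 0]
    - [0.0385, -0.0234, 0, 0, 0]
    - [0.0385, -0.0234, 0, 0, 0]

```text
t: 36.33
tcp_pos: [0.4996, 0.4259, 0.135]
tcp_rot: [2.245, 2.198, -0.001]
force: [-0.2, 0.1, -0.9]
gripper_width: 0.517
gripper_force: 30.0
```

Emit:
apply_moves:
  series:
    - [0, 0, 0, 0, 0]
    - [0, 0, 0, 0, 0]

```text
t: 36.58
tcp_pos: [0.5005, 0.4247, 0.135]
tcp_rot: [2.244, 2.198, -0.001]
force: [0.1, 0.0, -1.1]
gripper_width: 0.519
gripper_force: 30.0
```

```bash
python3 -c "
from go import *; go(.4995,.425,.034,89)"
```

```text
t 36.6 tcp [0.5005 0.4247 0.135 ] psi 88.8 tilt 0.06 w 0.519 gf 30.0 F [ 0.1  0.  -1.1]
  turn -0.003  shift x 0.0003 y -0.0010 z 0.1010 q6 0.60
```

Emit:
apply_moves:
  series:
    - [0, -0.001, 0.045, 0, 0]
    - [0, 0, 0.035, 0, 0]
    - [0, 0, 0.015, 0, 0]
    - [0, 0, 0.006, 0, 0]
    - [0, 0, 0.002, 0, 0]

```text
t: 37.2
tcp_pos: [0.5007, 0.4252, 0.0336]
tcp_rot: [2.245, 2.197, 0.003]
force: [0.5, 0.2, -1.0]
gripper_width: 0.524
gripper_force: 30.0
```

Emit:
apply_moves:
  series:
    - [0, 0, 0, 0, 0]
    - [0, 0, 0, 0, 0]
    - [0, 0, 0, 0, 0.62]
    - [0, 0, 0, 0, 0.62]
    - [0, 0, 0, 0, 0.62]

```text
t: 37.83
tcp_pos: [0.4996, 0.4252, 0.0327]
tcp_rot: [2.244, 2.198, 0.0]
force: [0.3, 0.2, -0.5]
gripper_width: 0.615
gripper_force: 0.0
```

Emit:
apply_moves:
  series:
    - [0, 0, -0.01, 0, 0.62]
    - [0, 0, -0.045, 0, 0.65]
    - [0, 0, -0.055, 0, 0.65]
    - [0, 0, 0, 0, 0.65]
    - [0, 0, 0, 0, 0.65]

```text
t: 38.45
tcp_pos: [0.4996, 0.4252, 0.1432]
tcp_rot: [2.244, 2.198, 0.001]
force: [0.2, -0.2, -0.7]
gripper_width: 0.646
gripper_force: 0.0
```

```bash
python3 -c "
from go import *; go(.673,-.0965,.14,89)"
```

```text
t 38.5 tcp [0.4996 0.4252 0.1432] psi 88.8 tilt 0.05 w 0.646 gf 0.0 F [ 0.2 -0.2 -0.7]
  turn -0.003  shift x -0.5186 y 0.1824 z 0.0032 q6 0.61
```

Emit:
apply_moves:
  series:
    - [-0.0432, 0.0152, 0, 0, 0.65]
    - [-0.0432, 0.0152, 0, 0, 0.65]
    - [-0.0432, 0.0152, 0, 0, 0.65]
    - [-0.0432, 0.0152, 0, 0, 0.65]
    - [-0.0432, 0.0152, 0, 0, 0.65]

```text
t: 39.08
tcp_pos: [0.57, 0.2058, 0.1404]
tcp_rot: [-2.243, -2.197, 0.005]
force: [-0.7, 0.6, -0.7]
gripper_width: 0.652
gripper_force: 0.0
```

Emit:
apply_moves:
  series:
    - [-0.0432, 0.0152, 0, 0, 0.65]
    - [-0.0432, 0.0152, 0, 0, 0.65]
    - [-0.0432, 0.0152, 0, 0, 0.65]
    - [-0.0432, 0.0152, 0, 0, 0.65]
    - [-0.0432, 0.0152, 0, 0, 0.65]

```text
t: 39.7
tcp_pos: [0.6414, -0.0113, 0.1403]
tcp_rot: [-2.243, -2.196, 0.004]
force: [-0.0, 0.2, 0.0]
gripper_width: 0.65
gripper_force: 0.0
```

Emit:
apply_moves:
  series:
    - [-0.0432, 0.0152, 0, 0, 0.65]
    - [-0.0432, 0.0152, 0, 0, 0.65]
    - [0, 0, 0, 0, 0.65]
    - [0, 0, 0, 0, 0.65]

```text
t: 40.2
tcp_pos: [0.6698, -0.0966, 0.1406]
tcp_rot: [-2.243, -2.195, 0.002]
force: [-0.1, 0.3, -0.5]
gripper_width: 0.65
gripper_force: 0.0
```

```bash
python3 -c "
from local import *
from go import *; go(.6735,-.0965,.03,89)
p,d=cam('top'); C=cloud('top',d); fit(C,near(C,(.5,.369),.03,.024,.05)&(d>0),'green'); fit(C,near(C,(.5,.425),.035,.022,.05)&(d>0),'white')
fit(C,near(C,(.673,-.097),.03,.03,.07)&(d>0),'amber')
p,d=cam('side'); C=cloud('side',d); fit(C,near(C,(.673,-.097),.03,.005,.07)&(d>0),'amber')"
```

```text
t 40.2 tcp [ 0.6698 -0.0966  0.1406] psi 88.8 tilt 0.21 w 0.650 gf 0.0 F [-0.1  0.3 -0.5]
  turn -0.004  shift x 0.0001 y 0.0037 z 0.1106 q6 -0.24
green 187 rect 501 371 | 57 x 29 ang 1 mean [500. 370.  33.]
white 183 rect 501 424 | 43 x 43 ang -89 mean [500. 424.  29.]
amber 0
amber 125 rect 671 -92 | 29 x 24 ang 15 mean [669. -90.  35.]
```

Emit:
apply_moves:
  series:
    - [0, 0.003, 0.04, 0, 0.65]
    - [0, 0, 0.04, 0, 0.65]
    - [0, 0, 0.02, 0, 0.65]
    - [0, 0, 0.01, 0, 0.65]
    - [0, 0, 0, 0, 0.65]

```text
t: 40.92
tcp_pos: [0.6743, -0.0968, 0.0328]
tcp_rot: [2.244, 2.198, 0.0]
force: [-0.2, -0.1, 0.8]
gripper_width: 0.649
gripper_force: 0.0
```

Emit:
apply_moves:
  series:
    - [0, 0, 0, 0, 0.35]
    - [0, 0, 0, 0, 0.35]
    - [0, 0, 0, 0, 0]
    - [0, 0, 0, 0, 0]
    - [0, 0, 0, 0, 0]

```text
t: 41.55
tcp_pos: [0.6745, -0.0972, 0.0332]
tcp_rot: [2.244, 2.197, 0.001]
force: [-0.3, -0.8, 3.4]
gripper_width: 0.334
gripper_force: 30.0
```

```bash
python3 -c "
from go import *; go(.4995,.318,.16,89)"
```

```text
t 41.5 tcp [ 0.6745 -0.0972  0.0332] psi 88.8 tilt 0.05 w 0.334 gf 30.0 F [-0.3 -0.8  3.4]
  turn -0.004  shift x 0.4121 y -0.1822 z -0.1268 q6 -0.24
```

Emit:
apply_moves:
  series:
    - [0, 0, -0.03, 0, 0]
    - [0, 0, -0.04, 0, 0]
    - [0, 0, -0.04, 0, 0]
    - [0.03, -0.0132, -0.01, 0, 0]
    - [0.04, -0.0176, 0, 0, 0]

```text
t: 42.18
tcp_pos: [0.6454, -0.0267, 0.1541]
tcp_rot: [2.245, 2.194, 0.003]
force: [-1.1, 1.2, -0.6]
gripper_width: 0.336
gripper_force: 30.0
```

Emit:
apply_moves:
  series:
    - [0.04, -0.0176, 0, 0, 0]
    - [0.04, -0.0176, 0, 0, 0]
    - [0.04, -0.0176, 0, 0, 0]
    - [0.04, -0.0176, 0, 0, 0]
    - [0.04, -0.0176, 0, 0, 0]

```text
t: 42.8
tcp_pos: [0.56, 0.1765, 0.1522]
tcp_rot: [-2.244, -2.198, 0.001]
force: [0.4, 0.8, -0.9]
gripper_width: 0.334
gripper_force: 30.0
```

Emit:
apply_moves:
  series:
    - [0.04, -0.0176, 0, 0, 0]
    - [0.04, -0.0176, 0, 0, 0]
    - [0.04, -0.0176, 0, 0, 0]
    - [0.022, -0.0106, 0, 0, 0]
    - [0, 0, 0, 0, 0]

```text
t: 43.42
tcp_pos: [0.4994, 0.32, 0.1521]
tcp_rot: [-2.241, -2.201, 0.001]
force: [0.7, -0.2, -0.8]
gripper_width: 0.335
gripper_force: 30.0
```

Emit:
apply_moves:
  series:
    - [0, 0, 0, 0, 0]

```text
t: 43.55
tcp_pos: [0.5006, 0.3181, 0.1522]
tcp_rot: [2.244, 2.198, -0.001]
force: [0.5, 0.5, -1.2]
gripper_width: 0.332
gripper_force: 30.0
```

```bash
python3 -c "
from go import *; go(.4995,.318,.039,89)"
```

```text
t 43.5 tcp [0.5006 0.3181 0.1522] psi 88.8 tilt 0.04 w 0.332 gf 30.0 F [ 0.5  0.5 -1.2]
  turn -0.003  shift x -0.0001 y -0.0011 z 0.1132 q6 0.45
```

Emit:
apply_moves:
  series:
    - [0, -0.001, 0.045, 0, 0]
    - [0, 0, 0.04, 0, 0]
    - [0, 0, 0.018, 0, 0]
    - [0, 0, 0.007, 0, 0]
    - [0, 0, 0, 0, 0]

```text
t: 44.18
tcp_pos: [0.5004, 0.3187, 0.0433]
tcp_rot: [2.245, 2.197, 0.002]
force: [0.3, 0.6, -1.4]
gripper_width: 0.335
gripper_force: 30.0
```

Emit:
apply_moves:
  series:
    - [0, 0, 0.0015, 0, 0]
    - [0, 0, 0, 0, 0]

```text
t: 44.42
tcp_pos: [0.5003, 0.3191, 0.0422]
tcp_rot: [2.244, 2.198, 0.003]
force: [0.6, 0.1, -0.6]
gripper_width: 0.332
gripper_force: 30.0
```

```bash
python3 -c "
from go import *; go(.4995,.318,.0385,89)"
```

```text
t 44.4 tcp [0.5003 0.3191 0.0422] psi 88.8 tilt 0.11 w 0.332 gf 30.0 F [ 0.6  0.1 -0.6]
  turn -0.003  shift x -0.0011 y -0.0008 z 0.0037 q6 0.46
```

Lower until the floor pushes back, then release.

Emit:
apply_moves:
  series:
    - [0, 0, 0.002, 0, 0]
    - [0, 0, 0.002, 0, 0]
    - [0, 0, 0, 0, 0]
    - [0, 0, 0, 0, 0]

```text
t: 44.92
tcp_pos: [0.4998, 0.3189, 0.0381]
tcp_rot: [2.244, 2.198, 0.001]
force: [-2.3, -1.4, 6.0]
gripper_width: 0.331
gripper_force: 30.0
```

Emit:
apply_moves:
  series:
    - [0, 0, 0, 0, 0.4]
    - [0, 0, 0, 0, 0.55]
    - [0, 0, 0, 0, 0.55]
    - [0, 0, 0, 0, 0.55]

```text
t: 45.42
tcp_pos: [0.4995, 0.3186, 0.0369]
tcp_rot: [-2.245, -2.198, 0.0]
force: [0.3, 0.1, -0.7]
gripper_width: 0.539
gripper_force: 0.0
```

Emit:
apply_moves:
  series:
    - [0, 0, -0.02, 0, 0.55]
    - [0, 0, -0.04, 0, 0.55]
    - [0, 0, -0.05, 0, 0.55]
    - [0, 0, -0.04, 0, 0.55]
    - [0, 0, 0, 0, 0.55]

```text
t: 46.05
tcp_pos: [0.5024, 0.3201, 0.1936]
tcp_rot: [2.242, 2.196, 0.015]
force: [0.1, -0.4, -0.6]
gripper_width: 0.549
gripper_force: 0.0
```

Emit:
apply_moves:
  series:
    - [-0.05, 0, 0, 0, 0.55]
    - [-0.05, 0, 0, 0, 0.55]
    - [-0.05, 0, 0, 0, 0.55]
    - [-0.05, 0, 0, 0, 0.55]
    - [-0.05, 0, 0, 0, 0.55]

```text
t: 46.68
tcp_pos: [0.4937, 0.0672, 0.187]
tcp_rot: [-2.244, -2.198, 0.0]
force: [1.0, -0.2, 0.3]
gripper_width: 0.551
gripper_force: 0.0
```

Emit:
apply_moves:
  series:
    - [0, 0, 0, 0, 0.55]
    - [0, 0, 0, 0, 0.55]
    - [0, 0, 0, 0, 0.55]

```text
t: 47.05
tcp_pos: [0.4942, 0.0699, 0.187]
tcp_rot: [-2.243, -2.199, -0.0]
force: [1.2, 0.9, -0.7]
gripper_width: 0.551
gripper_force: 0.0
```

```bash
python3 - <<'E'
from local import *; from go import go
go()
for n in ('top','side'):
    p,d=cam(n); C=cloud(n,d); ok=d>0; q=p.astype(int)
    for nm,xy,r,z0,z1 in (('green',(.5,.369),.025,.024,.05),('white',(.5,.424),.03,.022,.05),('amber',(.5,.318),.022,.05,.08),('brown',(.473,-.384),.03,.044,.07),('black',(.522,-.381),.03,.04,.07),('handle',(.592,-.377),.05,.08,.11)): fit(C,near(C,xy,r,z0,z1)&ok,n+' '+nm)
    if n=='top': save(p,'fin.png',(80,90,460,260),2.1)
    else: save(p,'fin_s.png',(120,80,360,350),2.2)
E
```

```text
t 47.0 tcp [0.4942 0.0699 0.187 ] psi 88.9 tilt 0.02 w 0.551 gf 0.0 F [ 1.2  0.9 -0.7]
  turn 0.000  shift x 0.0000 y 0.0000 z -0.0000 q6 0.00
top green 155 rect 500 370 | 48 x 28 ang 2 mean [500. 370.  33.]
top white 183 rect 501 424 | 45 x 43 ang 89 mean [500. 424.  29.]
top amber 38 rect 499 316 | 17 x 16 ang -47 mean [499. 316.  65.]
top brown 196 rect 481 -383 | 58 x 41 ang -86 mean [ 476. -383.   52.]
top black 193 rect 519 -378 | 45 x 43 ang -30 mean [ 518. -378.   48.]
top handle 127 rect 592 -376 | 57 x 17 ang -87 mean [ 591. -375.   93.]
side green 204 rect 500 372 | 49 x 29 ang -1 mean [500. 373.  32.]
side white 284 rect 499 426 | 45 x 44 ang 26 mean [498. 426.  28.]
side amber 54 rect 498 319 | 16 x 15 ang -77 mean [497. 320.  64.]
side brown 90 rect 480 -383 | 57 x 42 ang -87 mean [ 475. -384.   50.]
side black 97 rect 520 -378 | 48 x 42 ang -43 mean [ 517. -375.   46.]
side handle 66 rect 590 -375 | 54 x 17 ang -87 mean [ 589. -372.   91.]
```

View pics/fin.png

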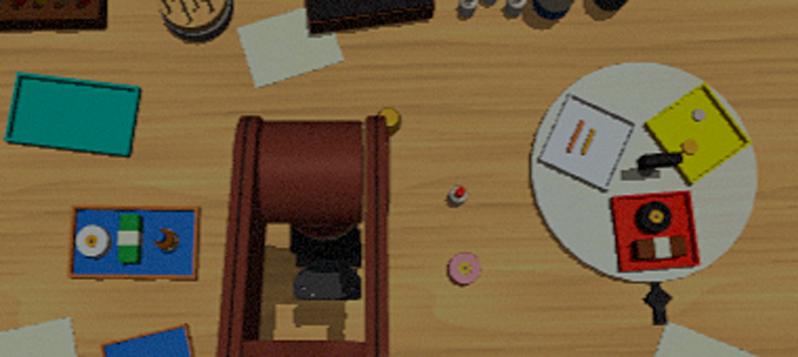

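View pics/fin_s.png

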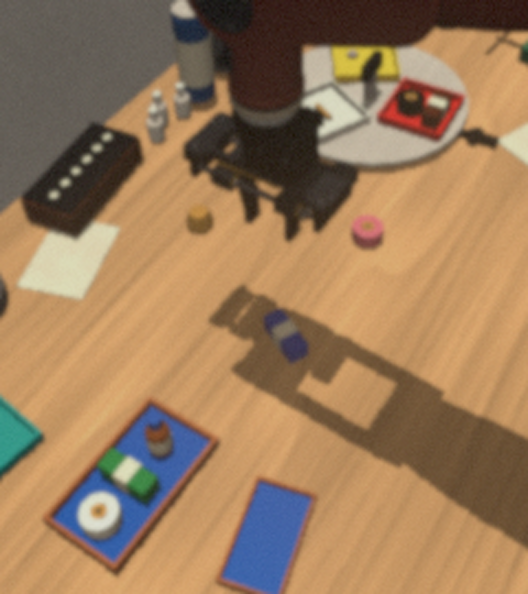

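The final views show the tray with the wheel (92,240), the bar (129,238) and the bottle standing (167,240). The red bin at the pointer holds the wheel (656,216) and the bar (658,248). Tops measure 29 mm (white wheel) and 33 mm (green bar) in the tray, 48 mm (black wheel) and 52 mm (brown bar) in the bin, so all four lie flat.

```bash
python3 -c "
from station import job; print(job.finish_job())"
```

```text
the job is handed in; nothing more can be done
None
```

Job handed in at about 47 s: green bar, white wheel and standing amber bottle are in the blue tray; brown bar and black wheel lie flat in the red bin, centred at the pointer before loading and left there.

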